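# Third hand at the cover fixture

### The job

Lift the top aluminium cover straight off the pile by its handle, leaving the rest of the pile as it stands, and put it flat on the bed of the fixture, its edge with the two round holes squarely facing the middle of the white sprung stop. Push it against the stop until the pointer stands between the two ridges of the scale (about 11 N, stop about 13 mm in, never to its hard end), and finish while still holding it pressed there with the gripper, so that a colleague can drive the screws: do not let go. Leave the other things on the bench alone.

Things in the scene. Friction and masses are not known exactly. Their poses are not given: they have to be found in the camera images.
- cover_top: top one of three alike aluminium covers stacked on a 15 mm plywood board: an upside-down open box, 110 mm (its x) by 120 mm (its y), 39 mm high without the black handle, walls and top 4 mm, about 0.35 kg. Origin: centre of its lower rim, z up. Its rim stands on the top of the cover below, whose handle (32 mm high) is loosely inside it: lift over 40 mm before moving sideways
- cover_handle (a point): middle of the top cover's handle bar, 64 mm above the cover's origin, axes as the cover: a black bar along the cover's y, 14 mm thick (x), 14 mm high, 80 mm long, on two legs, 18 mm free below the bar
- cover_front (a point): middle of the top cover's front wall, 55 mm ahead (+x) of its origin, 20 mm above its rim. This front edge has two round dark holes on top and two in the wall; the other half of the top has dark vent slots
- cover_mid: the second cover of the pile, just under the top one, alike; origin at the centre of its underside. It stays where it is
- cover_low: the lowest cover of the pile, alike; it stays where it is
- fixture: fixed fixture; origin on the bench at the middle of its dark steel bed (top 12 mm above the bench, from 110 mm behind, -x, to 90 mm ahead of the origin, 190 mm wide). Push along its +x. The white sprung stop stands across the bed at the +x side; behind it, 100 to 155 mm ahead, a green housing 57 mm high with an aluminium scale plate and two dark ridges on top
- stop_face (a point): middle of the stop's face that the cover is pressed against, 33 mm above the bench, 50 mm ahead of the fixture's origin when free; +x points into the stop, along the push. The stop is a white block 12 mm thick, 120 mm wide (y), its top 52 mm above the bench; a steel pointer on it reaches back over the scale on the housing
- stop (a joint): how far the stop is pushed in along the fixture's +x, 0 when free to 0.030 m at its hard end. A spring resists with 2.1 N at the start plus 0.7 N per mm; the pointer stands between the two ridges from 0.007 to 0.019 m (7 to 15.4 N), midway at 0.013 m (11.2 N)
- driver: bystander: a screwdriver, 200 mm, lying on the bench
- screw_bin: bystander: an open grey plastic bin, 80 by 100 by 45 mm
- glove_box: bystander: a cardboard box, 220 by 100 by 70 mm
- cleaner: bystander: a white bottle, 60 mm across, 160 mm high
There are look-alikes about, which are no part of the job. What is shaped like the cover_mid but orange is not meant.

How it is judged:
By the outcome, as a careful person would: the job done as asked, in the order asked, and still so for the second after the job is handed in, while the arm keeps its last pose, push and grip.
It also fails if it takes over 42 s, if anything falls off the work surface, if the arm or the gripper's body presses on something with over 40 N, if the wrist force passes 120 N, or if a joint passes its speed limit or range.

### The arm

A 7-joint arm with a two-finger parallel gripper is mounted at the origin on the work surface. World frame = base frame: x ahead of the robot, y to its left, z up, the work surface at z = 0. Lengths are in mm, angles in rad, forces in N, time in s.
With the tool pointing down it reaches from about 400 to 850 mm from the base axis. Payload 10.4 kg.
Tool frame: the origin (TCP) lies midway between the tips of the shut fingers; the grasp point (between the pads) lies 19 mm behind it; z points along the fingers, y is the line along which they close (so a half turn about z gives the same grasp; the last joint's range is limited). The gripper opens to 85 mm and grips with 20 to 120 N. Pads are 22 mm wide; open, the fingers measure 114 mm over their backs; the gripper's body (76 mm by 85 mm) begins 54 mm behind the grasp point. The pads swing forward as they close: fully open they stand 13 mm farther back than shut.
Start: joints at [1.139, 0.332, -0.065, 1.46, 0.022, 1.35, -0.088], TCP at [248.466, -573.512, 231.338] pointing down, gripper open.
Joint ranges: [-2.6, 2.6], [-0.5, 2.12], [-1.47, 1.34], [0.16, 2.42], [-1.27, 4.41], [0.06, 2.06], [-2.6, 2.6]. Speed limits (rad/s): [2.22, 2.22, 2.79, 2.79, 3.14, 3.14, 3.14].

### API

Orientations are given as a 3x3 rotation matrix whose columns are the frame's x, y, z axes.
In Python, from bench import get_obs, eyes, job gives the robot as it stands.
- The arm moves only by the tool apply_moves, never from a script. Its argument "plan" is a list of rows, each a list of 2 entries, a list of its own where there are three numbers: the shift along the world's x, y, z in cm, then the turn, a rotation vector about the world's x, y, z in degrees. A call has 1 to 5 rows; each row shifts and turns the commanded pose from where the row before left it; what a row does not reach is not made up. A row lasts 1/12 s, in which the tool goes at most 41.7 mm and 7.16 degrees, less where a joint would pass 70% of its speed; a pose out of reach is approached as far as the arm can. A call with a gripper value outside its range is refused whole. "claw" is the finger opening in cm, from 0 to 8.54, set as the call begins (left out, the last holds). The fingers move at their own pace and stop on an object; "force" is the grip in N (left out, the last holds). Time passes only in rows, so rows that do not move let the fingers close. It gives the time, the measured TCP pose, the force, the opening and the grip force at its end, in the units of the state.
- get_obs(): the state, without advancing time (a new reading comes with each control period).
- eyes.capture(name): name is "scene" or "side" or "wrist"; returns the picture (480x640x3 uint8, red, green, blue); there is no depth.
- eyes.camera_info(name): a dict with "intrinsics" (3x3 intrinsics, pixels), "xyz" and "orientation" of the camera in the world. Camera axes: x right, y down, z forward; pixel columns grow to the right and rows downward; lengths in mm; the calibration is good to about 2 mm. A picture is of the moment at which its call begins: read the wrist's pose just before it. camera_info takes no time and is no camera call; for the wrist camera it gives the pose at the moment of the call.
- job.sign_off(): hands the job in; it is judged then, once.
The state is a dict: "t": time; "joint_pos": joint angles; "joint_velocities": joint speeds; "effort": joint torques, N m; "ee_pos": TCP position; "tool_rot": TCP orientation; "ft_force": force on the tool from outside, world axes, zero at the start; "torque": the same for the moment, N m; "opening": finger opening in mm; "grip_force": force on a finger pad.
Only numpy, scipy, OpenCV 4.12 (cv2) and the standard library are available. Lean on these libraries where they do the work, as an engineer would, in place of code of your own. Each camera call takes 0.05 s, during which the arm holds its last target. There are 200 camera calls.

## Working session

There is one attempt and no reset: what is moved stays moved. The work goes in short steps, Python scripts to look and compute and a tool call to move; the robot and the scene stay as the last step left them, time stands still between calls to the robot, and variables do not carry over. Pictures are saved under pics/ and viewed, at most 10 in all, crops included, and the job is handed in when it is done.

Besides the shell and the picture viewer there is one more tool, called in YAML: its name, and indented under it one key for each argument. apply_moves: Moves the arm, as the interface text tells. Its arguments: {"type":"object","properties":{"plan":{"type":"array"},"claw":{"type":"number"},"force":{"type":"number"}},"required":["plan"]}

```bash
mkdir -p pics; cat > h.py <<'E'
import numpy as np, cv2
from bench import get_obs, eyes, job
def cap(n,f):
    im=eyes.capture(n); cv2.imwrite('pics/'+f,cv2.cvtColor(im,cv2.COLOR_RGB2BGR)); return im
def cam(n):
    c=eyes.camera_info(n); return np.array(c['intrinsics']),np.array(c['xyz']),np.array(c['orientation'])
def ray(c,u,v,z):
    K,t,R=c; d=R@np.linalg.inv(K)@np.array([u,v,1.]); return t+d*(z-t[2])/d[2]
def proj(c,p):
    K,t,R=c; q=K@R.T@(np.array(p,float)-t); return q[:2]/q[2]
E
python3 - <<'E'
from h import *
np.set_printoptions(precision=3,suppress=True)
o=get_obs();print(o)
for n in('scene','side','wrist'):
    print(n,cam(n)); cap(n,n+'0.png')
E
```

```text
{'t': 0.0, 'joint_pos': array([ 1.139,  0.333, -0.065,  1.461,  0.022,  1.35 , -0.088]), 'joint_velocities': array([-0.   ,  0.001,  0.   ,  0.002,  0.002,  0.   , -0.   ]), 'effort': array([ -0.001, -62.545,   0.049, -39.161,   0.016,   0.01 ,   0.   ]), 'ee_pos': array([ 248.263, -573.174,  230.513]), 'tool_rot': array([[ 0.918,  0.398, -0.001],
       [ 0.398, -0.918,  0.001],
       [-0.   , -0.001, -1.   ]]), 'ft_force': array([ 0.198, -0.939,  0.719]), 'torque': array([ 0.025,  0.049, -0.003]), 'grip_force': 0.0, 'opening': 85.5821477715442}
scene (array([[495.211,   0.   , 317.48 ],
       [  0.   , 495.211, 233.626],
       [  0.   ,   0.   ,   1.   ]]), array([1103.732,  510.323, 1428.761]), array([[-0.731,  0.581, -0.359],
       [ 0.683,  0.624, -0.381],
       [ 0.002, -0.523, -0.852]]))
side (array([[446.38 ,   0.   , 316.368],
       [  0.   , 446.38 , 236.893],
       [  0.   ,   0.   ,   1.   ]]), array([ -40.606, -697.288, 1135.453]), array([[ 0.706, -0.546,  0.451],
       [-0.708, -0.543,  0.452],
       [-0.002, -0.638, -0.77 ]]))
wrist (array([[334.425,   0.   , 322.603],
       [  0.   , 334.425, 231.346],
       [  0.   ,   0.   ,   1.   ]]), array([ 312.808, -545.05 ,  372.316]), array([[ 0.397, -0.881, -0.256],
       [-0.918, -0.382, -0.109],
       [-0.002,  0.278, -0.961]]))
```

View pics/scene0.png

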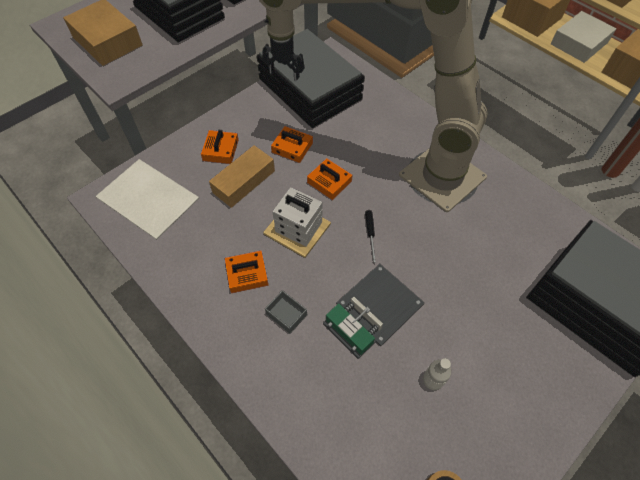

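View pics/side0.png

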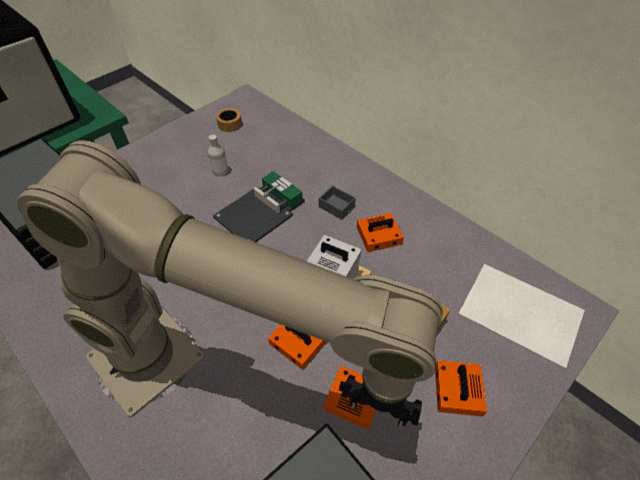

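The scene view shows the silver pile near (298,210), the fixture near (370,310) with its housing at (350,330), and orange look-alikes around. I'll zoom in.

```bash
python3 - <<'E'
import cv2
a=cv2.imread('pics/scene0.png')
x=cv2.resize(a[180:260,255:345],None,fx=6,fy=6,interpolation=cv2.INTER_CUBIC)
y=cv2.resize(a[255:360,315:430],None,fx=4.5,fy=4.5,interpolation=cv2.INTER_CUBIC)
import numpy as np
h=max(x.shape[0],y.shape[0]);o=np.zeros((h,540+517,3),np.uint8)
o[:x.shape[0],:540]=x;o[:y.shape[0],540:540+y.shape[1]]=y
o=cv2.resize(o,None,fx=.75,fy=.75);print(o.shape);cv2.imwrite('pics/z1.png',o)
E
```

```text
Traceback (most recent call last):
ValueError: could not broadcast input array from shape (472,518,3) into shape (472,517,3)
```

```bash
python3 - <<'E'
import cv2,numpy as np
a=cv2.imread('pics/scene0.png')
x=cv2.resize(a[180:260,255:345],(405,360),interpolation=cv2.INTER_CUBIC) # 4.5x
y=cv2.resize(a[260:360,320:430],(385,350),interpolation=cv2.INTER_CUBIC) #3.5x
o=np.zeros((360,790,3),np.uint8);o[:,:405]=x;o[:350,405:]=y
cv2.imwrite('pics/z1.png',o)
E
```

```text
(no output)
```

View pics/z1.png

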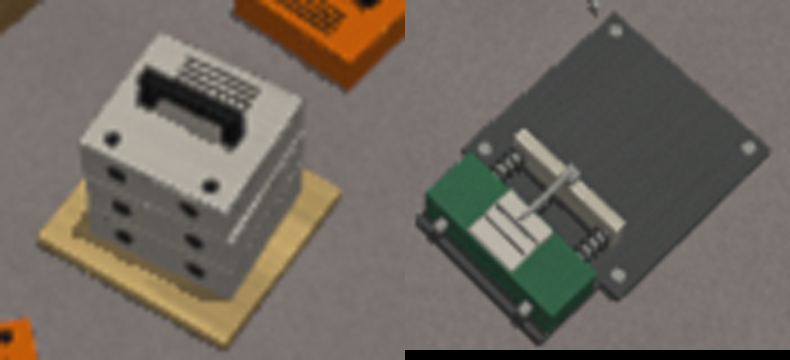

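```bash
python3 - <<'E'
from h import *
np.set_printoptions(precision=1,suppress=True)
c=cam('scene')
P=[ray(c,255+u/4.5-.4,180+v/4.5-.4,132) for u,v in[(230,212),(302,100),(162,33),(83,145)]]
P=np.array(P);print(P);m=P.mean(0)
x=(P[0]+P[3]-P[1]-P[2])/2; y=(P[0]+P[1]-P[2]-P[3])/2
print('cover',m,np.linalg.norm(x),np.linalg.norm(y),np.degrees([np.arctan2(x[1],x[0]),np.arctan2(y[1],y[0])]))
Q=np.array([ray(c,320+(u-405)/3.5-.4,260+v/3.5-.4,12) for u,v in[(618,298),(770,150),(615,12)]]);print(Q)
xx=Q[0]-Q[1];yy=Q[1]-Q[2];print(np.linalg.norm(xx),np.linalg.norm(yy),np.degrees([np.arctan2(xx[1],xx[0]),np.arctan2(yy[1],yy[0])]))
# back edge middle +110 along x
e=(Q[1]+Q[2])/2; print('fix',e+xx/np.linalg.norm(xx)*110)
S=np.array([ray(c,320+(u-405)/3.5-.4,260+v/3.5-.4,52) for u,v in[(523,128),(626,225)]]);print('stop top front',S,S.mean(0),np.linalg.norm(S[0]-S[1]),S[1]-S[0])
E
```

```text
[[ 567.4 -112.3  132. ]
 [ 466.5 -147.1  132. ]
 [ 500.  -259.4  132. ]
 [ 605.4 -223.7  132. ]]
cover [ 534.8 -185.6  132. ] 108.97478565107814 117.43180398421333 [ 18.8 107.7]
[[634.1 285.2  12. ]
 [437.1 284.4  12. ]
 [436.4  96.2  12. ]]
197.02803889741799 188.23085876608405 [ 0.2 89.8]
fix [546.8 190.7  12. ]
stop top front [[596.5 131.5  52. ]
 [596.3 252.8  52. ]] [596.4 192.2  52. ] 121.3414506554008 [ -0.2 121.3   0. ]
```

The cover is at about (535, -186) with yaw 18°. The fixture is at (547, 191) with yaw 0. The measured sizes (109x117, 188, 197, 121) agree with the given ones. Setting out.

apply_moves:
  plan:
    - [[2.0,2.8,0.5],[0,0,6]]
    - [[2.0,2.8,0.5],[0,0,6]]
    - [[2.0,2.8,0.5],[0,0,6]]
    - [[2.0,2.8,0.5],[0,0,6]]
    - [[2.0,2.8,0.5],[0,0,6]]
  claw: 8.5
  force: 60

```text
t: 0.57
ee_pos: [349.1, -432.0, 256.4]
tool_rot: [[0.592, 0.806, -0.0], [0.806, -0.592, 0.0], [-0.0, -0.0, -1.0]]
ft_force: [1.2, 0.1, 0.6]
opening: 84.7
grip_force: 0.0
```

apply_moves:
  plan:
    - [[2.0,2.8,0],[0,0,6]]
    - [[2.0,2.8,0],[0,0,6]]
    - [[2.0,2.8,0],[0,0,6]]
    - [[2.0,2.8,0],[0,0,6]]
    - [[2.0,2.8,0],[0,0,6]]

```text
t: 0.98
ee_pos: [449.0, -292.0, 256.3]
tool_rot: [[0.11, 0.994, -0.0], [0.994, -0.11, -0.0], [-0.0, -0.0, -1.0]]
ft_force: [1.9, -0.0, 0.5]
opening: 85.1
grip_force: 0.0
```

apply_moves:
  plan:
    - [[2.0,2.7,0],[0,0,6]]
    - [[2.0,2.7,0],[0,0,6]]
    - [[2.0,2.7,0],[0,0,6]]
    - [[2.0,2.7,0],[0,0,7]]
    - [[0,0,0],[0,0,0]]

```text
t: 1.4
ee_pos: [531.6, -178.2, 256.3]
tool_rot: [[-0.331, 0.943, 0.001], [0.943, 0.331, 0.003], [0.003, 0.002, -1.0]]
ft_force: [0.1, 1.5, 0.3]
opening: 84.8
grip_force: 0.0
```

```bash
python3 - <<'E'
from h import *
np.set_printoptions(precision=4,suppress=True)
o=get_obs();print(o['t'],o['ee_pos'],o['tool_rot'],o['joint_pos'],o['ft_force'])
c=cam('wrist');print(c);np.savez('w1.npz',K=c[0],t=c[1],R=c[2]);cap('wrist','w1.png')
E
```

```text
1.4 [ 531.5621 -178.1998  256.2615] [[-0.3314  0.9435  0.0015]
 [ 0.9435  0.3314  0.0032]
 [ 0.0026  0.0024 -1.    ]] [ 0.7014  0.2194 -0.5308  1.5752  0.109   1.3767  0.4979] [0.103  1.5217 0.3266]
(array([[334.425 ,   0.    , 322.6029],
       [  0.    , 334.425 , 231.3456],
       [  0.    ,   0.    ,   1.    ]]), array([ 507.7485, -111.8632,  398.1468]), array([[ 0.9436,  0.3178,  0.0931],
       [ 0.3311, -0.9074, -0.2587],
       [ 0.0023,  0.2749, -0.9615]]))
```

View pics/w1.png

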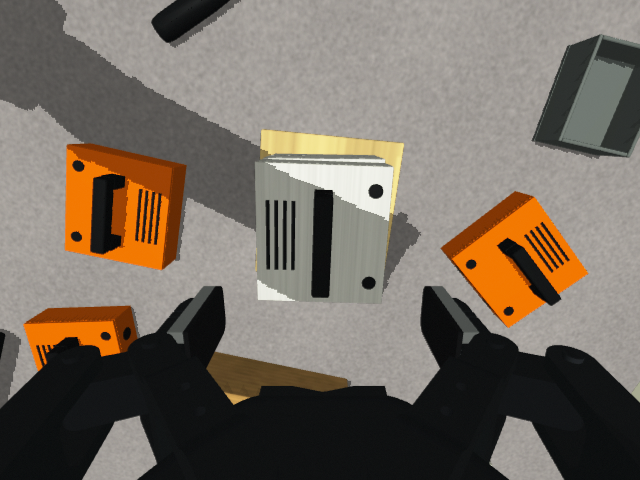

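The wrist view shows the top cover's handle bar from (322,191) to (320,297), its round holes at (376,191) and (368,283) and its slots on the left. Corners are about (256,162), (393,167), (383,303) and (257,300).

```bash
python3 - <<'E'
from h import *
np.set_printoptions(precision=1,suppress=True)
f=np.load('w1.npz');c=(f['K'],f['t'],f['R'])
im=cv2.imread('pics/w1.png');g=im.max(2)
m=((g<45)[175:305,300:345]).astype(np.uint8)
n,l,s,ct=cv2.connectedComponentsWithStats(m);k=1+s[1:,4].argmax();print(s[k])
v,u=np.nonzero(l==k)
r=cv2.minAreaRect(np.c_[u,v].astype(np.float32));print(r)
b=cv2.boxPoints(r)+[300,175]
W=np.array([ray(c,*p,164) for p in b]);print(W,W.mean(0))
for i in range(2):
    d=W[i+1]-W[i];print(np.linalg.norm(d),np.degrees(np.arctan2(d[1],d[0])))
a,b2=ray(c,376,191,132),ray(c,368,283,132);print(a,b2,np.degrees(np.arctan2(*(a-b2)[1::-1])),np.linalg.norm(a-b2))
P=np.array([ray(c,*p,132) for p in[(383,303),(393,167),(256,162),(257,300)]]);print(P,P.mean(0))
for i in range(4):
    d=P[i]-P[i-1];print(np.linalg.norm(d),np.degrees(np.arctan2(d[1],d[0])))
E
```

```text
[  12   15   21  107 1945]
((21.741687774658203, 67.99109649658203), (18.644092559814453, 106.55736541748047), 1.9749339818954468)
[[ 538.8 -226.8  164. ]
 [ 514.7 -147.9  164. ]
 [ 527.2 -144.   164. ]
 [ 552.6 -222.5  164. ]] [ 533.3 -185.3  164. ]
82.4765026476754 106.97734838792752
13.11119136338285 17.33289447385993
[ 562.7 -137.6  132. ] [ 586.  -214.4  132. ] 106.89622538610337 80.1961462320106
[[ 605.6 -227.9  132. ]
 [ 568.3 -115.6  132. ]
 [ 465.8 -147.5  132. ]
 [ 499.9 -261.7  132. ]] [ 534.9 -188.2  132. ]
110.97926577094185 17.75928150068387
118.28713669515705 108.37801449950031
107.34750218612838 -162.73030834574473
119.2208356494476 -73.37417264991302
```

apply_moves:
  plan:
    - [[0.2,-0.8,-2],[0,0,-2]]
    - [[0,0,-3],[0,0,0]]
    - [[0,0,-3],[0,0,0]]
    - [[0,0,-1],[0,0,0]]
    - [[0,0,0],[0,0,0]]

```text
t: 1.87
ee_pos: [528.5, -193.9, 163.7]
tool_rot: [[-0.281, 0.96, -0.005], [0.96, 0.281, 0.002], [0.003, -0.004, -1.0]]
ft_force: [-0.3, 0.3, 0.4]
opening: 84.8
grip_force: 0.0
```

apply_moves:
  plan:
    - [[0.5,0.8,-0.6],[0,0,1]]
    - [[0,0,-0.9],[0,0,0]]
    - [[0,0,-1.0],[0,0,0]]
    - [[0,0,0],[0,0,0]]
    - [[0,0,0],[0,0,0]]

```text
t: 2.28
ee_pos: [535.2, -185.5, 141.1]
tool_rot: [[-0.299, 0.954, -0.001], [0.954, 0.299, 0.0], [0.0, -0.001, -1.0]]
ft_force: [-0.7, -0.1, 0.1]
opening: 84.5
grip_force: 0.0
```

apply_moves:
  plan:
    - [[-0.15,0,-0.2],[0,0,0]]
    - [[0,0,0],[0,0,0]]
    - [[0,0,0],[0,0,0]]
    - [[0,0,0],[0,0,0]]
    - [[0,0,0],[0,0,0]]
  claw: 2.4
  force: 80

```text
t: 2.7
ee_pos: [534.1, -185.6, 139.6]
tool_rot: [[-0.299, 0.954, 0.001], [0.954, 0.299, -0.0], [-0.0, 0.0, -1.0]]
ft_force: [-0.8, 0.3, -0.5]
opening: 25.3
grip_force: 0.0
```

apply_moves:
  plan:
    - [[0,0,0],[0,0,0]]
    - [[0,0,0],[0,0,0]]
    - [[0,0,0],[0,0,0]]
    - [[0,0,0],[0,0,0]]
    - [[0,0,0],[0,0,0]]
  claw: 0.5

```text
t: 3.12
ee_pos: [533.9, -185.7, 139.7]
tool_rot: [[-0.299, 0.954, -0.0], [0.954, 0.299, -0.0], [-0.0, -0.0, -1.0]]
ft_force: [-3.7, 0.5, 5.9]
opening: 12.7
grip_force: 78.9
```

apply_moves:
  plan:
    - [[0,0,0.4],[0,0,0]]
    - [[0,0,0.8],[0,0,0]]
    - [[0,0,1.5],[0,0,0]]
    - [[0,0,1.5],[0,0,0]]
    - [[0,0,1.5],[0,0,0]]

```text
t: 3.53
ee_pos: [533.9, -185.3, 197.2]
tool_rot: [[-0.3, 0.954, -0.0], [0.954, 0.3, 0.0], [0.0, 0.0, -1.0]]
ft_force: [-0.2, 0.2, -3.0]
opening: 12.4
grip_force: 78.1
```

apply_moves:
  plan:
    - [[0,0,1.5],[0,0,0]]
    - [[0,0,0.8],[0,0,0]]
    - [[0,0,0],[0,0,0]]
    - [[0,0,0],[0,0,0]]
    - [[0,0,0],[0,0,0]]

```text
t: 3.95
ee_pos: [533.5, -185.4, 218.3]
tool_rot: [[-0.299, 0.954, -0.001], [0.954, 0.299, 0.001], [0.001, -0.001, -1.0]]
ft_force: [0.3, -0.5, -2.4]
opening: 12.7
grip_force: 78.2
```

```bash
python3 - <<'E'
from h import *
a=cap('scene','s2.png');b=cap('side','d2.png')
o=np.zeros((450,790,3),np.uint8)
o[:,:395]=cv2.resize(a[150:270,240:345],(395,450));o[:,395:]=cv2.resize(b[180:300,280:385],(395,450))
cv2.imwrite('pics/z2.png',o[:,:,::-1])
E
```

```text
(no output)
```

View pics/z2.png

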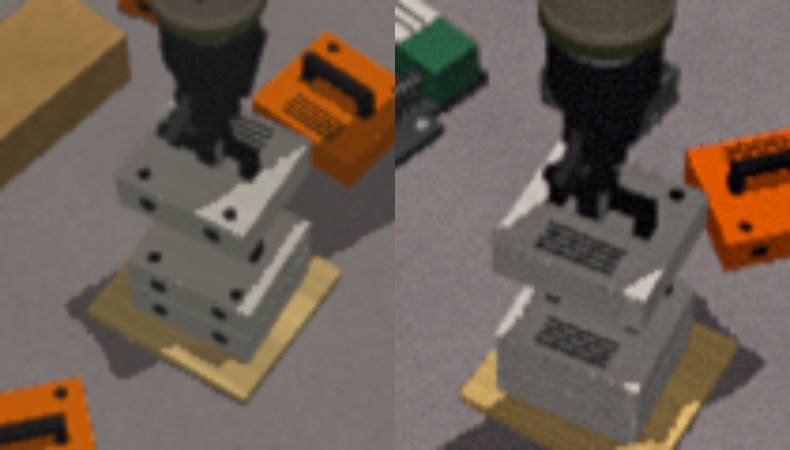

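The pictures show one cover lifted clear (rim about 46 mm above the next handle), the two lower covers unmoved, and the holes still facing +x. Carrying it over now.

apply_moves:
  plan:
    - [[0,1.0,0],[0,0,-1]]
    - [[-0.2,2.0,0],[0,0,-1.5]]
    - [[-0.2,3.0,0],[0,0,-1.5]]
    - [[-0.2,3.2,0],[0,0,-1.5]]
    - [[-0.2,3.2,0],[0,0,-1.5]]

```text
t: 4.47
ee_pos: [525.4, -60.4, 218.7]
tool_rot: [[-0.179, 0.984, -0.001], [0.984, 0.179, 0.0], [0.0, -0.001, -1.0]]
ft_force: [0.2, 1.4, -2.9]
opening: 12.5
grip_force: 78.1
```

apply_moves:
  plan:
    - [[-0.2,3.2,0],[0,0,-1.5]]
    - [[-0.2,3.2,0],[0,0,-1.5]]
    - [[-0.2,3.2,0],[0,0,-1.5]]
    - [[-0.2,3.2,0],[0,0,-1.5]]
    - [[-0.2,3.2,0],[0,0,-1.5]]

```text
t: 4.88
ee_pos: [515.4, 99.9, 218.9]
tool_rot: [[-0.05, 0.999, -0.0], [0.999, 0.05, -0.0], [-0.0, -0.001, -1.0]]
ft_force: [0.9, 0.1, -2.9]
opening: 12.4
grip_force: 78.1
```

apply_moves:
  plan:
    - [[-0.2,3.2,0],[0,0,-1.5]]
    - [[0,3.0,0],[0,0,-1.4]]
    - [[0,1.8,0],[0,0,0]]
    - [[0,0.8,0],[0,0,0]]
    - [[0,0,0],[0,0,0]]

```text
t: 5.3
ee_pos: [513.2, 188.5, 218.8]
tool_rot: [[-0.004, 1.0, -0.001], [1.0, 0.004, 0.001], [0.001, -0.001, -1.0]]
ft_force: [-0.0, -0.1, -3.3]
opening: 12.3
grip_force: 78.1
```

apply_moves:
  plan:
    - [[0,0,-2],[0,0,0]]
    - [[0,0,-2],[0,0,0]]
    - [[0,0,-1.5],[0,0,0]]
    - [[0,0,0],[0,0,0]]
    - [[0,0,0],[0,0,0]]

```text
t: 5.72
ee_pos: [513.9, 184.8, 163.9]
tool_rot: [[0.001, 1.0, -0.002], [1.0, -0.001, -0.001], [-0.001, -0.002, -1.0]]
ft_force: [0.4, -0.2, -1.8]
opening: 12.4
grip_force: 78.2
```

```bash
python3 - <<'E'
from h import *
np.set_printoptions(precision=4,suppress=True)
o=get_obs();print(o['t'],o['ee_pos'],o['tool_rot'],o['joint_pos'],o['ft_force'])
c=cam('wrist');np.savez('w2.npz',K=c[0],t=c[1],R=c[2]);print(c[1]);cap('wrist','w2.png')
E
```

```text
5.7167 [513.9035 184.7783 163.8779] [[ 0.0013  1.     -0.0015]
 [ 1.     -0.0013 -0.0009]
 [-0.0009 -0.0015 -1.    ]] [ 0.2008  0.2913 -0.7319  1.7269  0.2071  1.2043 -0.5866] [ 0.4046 -0.1652 -1.7727]
[513.9763 255.6747 305.5367]
```

View pics/w2.png

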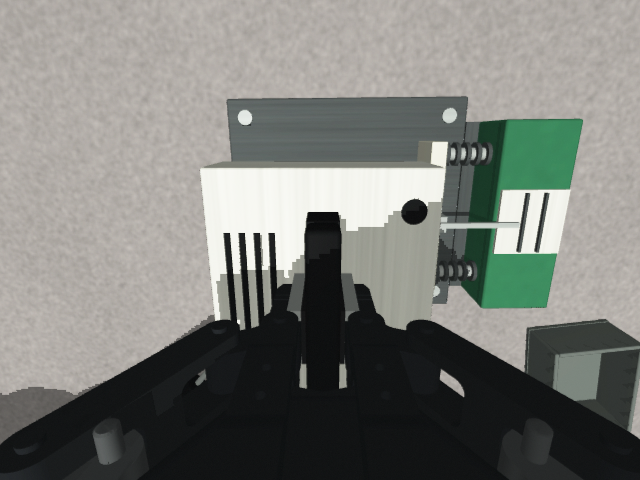

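The wrist view shows the cover's far edge at (201,168)–(445,168), the bed's far edge at (228,99)–(467,97), and the housing top at (505,120), (582,120), (548,307), (483,306). The cover lies parallel to the fixture.

```bash
python3 - <<'E'
from h import *
np.set_printoptions(precision=1,suppress=True)
f=np.load('w2.npz');c=(f['K'],f['t'],f['R'])
A=lambda d:np.degrees(np.arctan2(d[1],d[0]))
def show(n,pts,z):
    W=np.array([ray(c,*p,z) for p in pts]);print(n,W[:,:2].tolist() and W[:,:2].round(1).tolist(),W.mean(0),'ang',[round(A(W[(i+1)%len(W)]-W[i]),1) for i in range(len(W))]);return W
show('cover far edge',[(201,168),(445,168)],156.2)
show('hole',[(414,211)],156.2)
show('bed far',[(228,99),(467,97)],12)
show('bolts',[(245,118),(450,116)],12)
show('housing',[(505,120),(582,120),(548,307),(483,306)],57)
show('plate',[(502,190),(570,189),(556,254),(495,253)],57)
show('ridge',[(527,194),(519,250)],58);show('ridge2',[(548,194),(539,250)],58)
show('stop end top front/back',[(432,142),(447,142)],52)
E
```

```text
cover far edge [[460.1, 241.6], [567.6, 241.4]] [513.8 241.5 156.2] ang [np.float64(-0.1), np.float64(179.9)]
hole [[555.4, 222.0]] [555.4 222.  156.2] ang [np.float64(0.0)]
bed far [[435.9, 283.7], [631.6, 284.9]] [533.8 284.3  12. ] ang [np.float64(0.3), np.float64(-179.7)]
bolts [[448.9, 268.9], [619.3, 270.2]] [534.1 269.6  12. ] ang [np.float64(0.4), np.float64(-179.6)]
housing [[642.1, 265.2], [696.4, 265.2], [699.7, 118.3], [645.9, 119.3]] [671. 192.  57.] ang [np.float64(-0.1), np.float64(-88.7), np.float64(179.0), np.float64(91.5)]
plate [[647.3, 215.6], [697.9, 216.3], [697.3, 164.9], [649.2, 165.7]] [672.9 190.6  57. ] ang [np.float64(0.8), np.float64(-90.6), np.float64(178.9), np.float64(92.1)]
ridge [[665.9, 212.8], [667.1, 168.6]] [666.5 190.7  58. ] ang [np.float64(-88.5), np.float64(91.5)]
ridge2 [[681.5, 212.8], [682.7, 168.6]] [682.1 190.7  58. ] ang [np.float64(-88.5), np.float64(91.5)]
stop end top front/back [[593.6, 250.2], [604.6, 250.2]] [599.1 250.2  52. ] ang [np.float64(-0.1), np.float64(179.9)]
```

apply_moves:
  plan:
    - [[0,0.5,-2],[0,0,0]]
    - [[0,0.4,-3],[0,0,0]]
    - [[0,0,-2.5],[0,0,0]]
    - [[0,0,-1.5],[0,0,0]]
    - [[0,0,0],[0,0,0]]

```text
t: 6.18
ee_pos: [513.0, 194.3, 72.4]
tool_rot: [[0.0, 1.0, -0.003], [1.0, -0.0, -0.001], [-0.001, -0.003, -1.0]]
ft_force: [-0.9, -0.3, -2.9]
opening: 12.6
grip_force: 78.3
```

apply_moves:
  plan:
    - [[0,0,0],[0,0,0]]
    - [[0,0,-0.3],[0,0,0]]
    - [[0,0,-0.2],[0,0,0]]
    - [[0,0,0],[0,0,0]]
    - [[0,0,0],[0,0,0]]

```text
t: 6.6
ee_pos: [514.4, 195.5, 70.0]
tool_rot: [[-0.0, 1.0, 0.001], [1.0, 0.0, 0.0], [0.0, 0.001, -1.0]]
ft_force: [-0.3, -1.0, -2.0]
opening: 13.0
grip_force: 78.4
```

apply_moves:
  plan:
    - [[0,-0.2,-0.4],[0,0,0]]
    - [[0,0,-0.3],[0,0,0]]
    - [[0,0,-0.2],[0,0,0]]
    - [[0,0,0],[0,0,0]]
    - [[0,0,0],[0,0,0]]

```text
t: 7.02
ee_pos: [513.8, 193.5, 60.1]
tool_rot: [[-0.0, 1.0, -0.0], [1.0, 0.0, -0.0], [-0.0, -0.0, -1.0]]
ft_force: [-0.2, 0.1, -2.5]
opening: 12.5
grip_force: 78.4
```

apply_moves:
  plan:
    - [[0,0,0],[0,0,0]]
    - [[0,0,-0.1],[0,0,0]]
    - [[0,0,-0.1],[0,0,0]]
    - [[0,0,0],[0,0,0]]
    - [[0,0,0],[0,0,0]]

```text
t: 7.43
ee_pos: [514.1, 193.6, 58.7]
tool_rot: [[-0.0, 1.0, 0.0], [1.0, 0.0, -0.0], [-0.0, 0.0, -1.0]]
ft_force: [-2.3, -0.9, 3.5]
opening: 12.6
grip_force: 79.1
```

Touched down on the bed (about 6 N down). Now pushing along +x.

apply_moves:
  plan:
    - [[0.4,0,0.03],[0,0,0]]
    - [[0.7,0,0],[0,0,0]]
    - [[0.7,0,0],[0,0,0]]
    - [[0.4,0,0],[0,0,0]]
    - [[0,0,0],[0,0,0]]

```text
t: 7.85
ee_pos: [537.4, 193.5, 58.7]
tool_rot: [[0.0, 1.0, 0.001], [1.0, -0.0, 0.001], [0.001, 0.001, -1.0]]
ft_force: [1.9, -1.0, -0.5]
opening: 12.5
grip_force: 78.9
```

apply_moves:
  plan:
    - [[0.3,0,0],[0,0,0]]
    - [[0.4,0,0],[0,0,0]]
    - [[0.3,0,0],[0,0,0]]
    - [[0,0,0],[0,0,0]]
    - [[0,0,0],[0,0,0]]

```text
t: 8.27
ee_pos: [543.9, 193.7, 58.7]
tool_rot: [[-0.001, 1.0, -0.004], [1.0, 0.001, -0.001], [-0.001, -0.004, -1.0]]
ft_force: [-14.4, -3.1, 13.4]
opening: 12.2
grip_force: 80.7
```

```bash
python3 - <<'E'
from h import *
o=get_obs();print(o['t'],o['ee_pos'],o['ft_force'],o['torque'])
c=cam('wrist');np.savez('w3.npz',K=c[0],t=c[1],R=c[2]);a=cap('wrist','w3.png');b=cap('scene','s3.png')
o=np.zeros((480,790,3),np.uint8)
o[:,:480]=cv2.resize(a[60:330,350:620],(480,480));o[:310,480:]=cv2.resize(b[255:365,320:430],(310,310))
cv2.imwrite('pics/z3.png',o[:,:,::-1])
E
```

```text
8.2667 [543.91450859 193.66941035  58.73418885] [-14.43397762  -3.10875938  13.37366912] [-0.55161373  2.85113822  0.03559213]
```

View pics/z3.png

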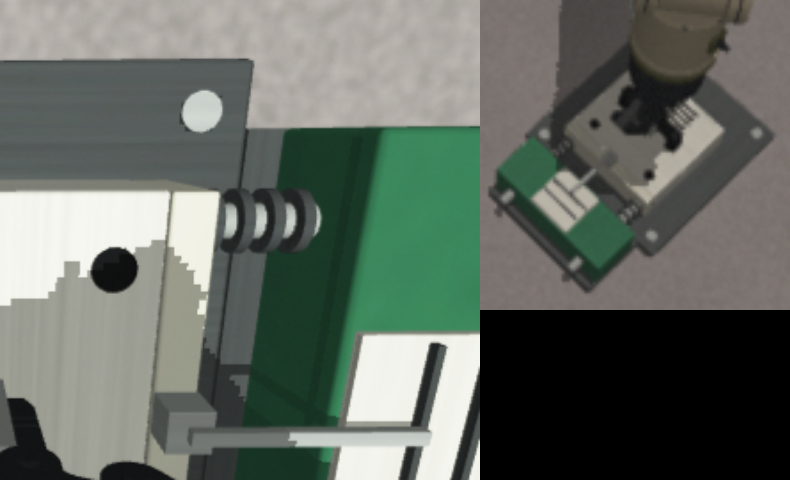

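The crops show the cover flush against the stop, aligned with it, and the pointer tip at crop (430,437), just reaching the first ridge. Next I'll measure the travel.

```bash
python3 - <<'E'
from h import *
np.set_printoptions(precision=1,suppress=True)
L=lambda n:(lambda f:(f['K'],f['t'],f['R']))(np.load(n))
s=270/480
q=lambda u,v:(350+u*s-.3,60+v*s-.3)
c=L('w3.npz')
print('tip free',ray(L('w2.npz'),519,225,60),'tip now',ray(c,*q(431,437),60))
print('ridge1',ray(c,*q(437,345),58),ray(c,*q(408,478),58),'ridge2 ',ray(c,*q(478,390),58))
print('cover corner',ray(c,*q(172,192),51),'hole',ray(c,*q(114,270),51),'stop back corner',ray(c,*q(219,193),52))
print('front edge ang pt',ray(c,*q(153,455),51), 'stop back pt',ray(c,*q(206,345),52))
E
```

```text
tip free [662.6 189.4  60. ] tip now [669.  188.2  60. ]
ridge1 [666.5 213.1  58. ] [667.4 174.7  58. ] ridge2  [679.9 200.7  58. ]
cover corner [598.  250.5  51. ] hole [585.2 230.8  51. ] stop back corner [609.2 250.4  52. ]
front edge ang pt [600.3 177.4  51. ] stop back pt [610.8 210.7  52. ]
```

apply_moves:
  plan:
    - [[0.3,0,0],[0,0,0]]
    - [[0.3,0,0],[0,0,0]]
    - [[0.1,0,0],[0,0,0]]
    - [[0,0,0],[0,0,0]]
    - [[0,0,0],[0,0,0]]

```text
t: 8.78
ee_pos: [549.0, 193.6, 58.8]
tool_rot: [[-0.002, 1.0, -0.007], [1.0, 0.002, -0.003], [-0.003, -0.007, -1.0]]
ft_force: [-24.2, -5.6, 23.4]
opening: 12.8
grip_force: 82.2
```

apply_moves:
  plan:
    - [[0,0,0],[0,0,0]]
    - [[0,0,0],[0,0,0]]
    - [[0,0,0],[0,0,0]]
    - [[0,0,0],[0,0,0]]
    - [[0,0,0],[0,0,0]]

```text
t: 9.2
ee_pos: [549.0, 193.6, 58.8]
tool_rot: [[-0.002, 1.0, -0.007], [1.0, 0.002, -0.003], [-0.003, -0.007, -1.0]]
ft_force: [-24.3, -5.6, 22.6]
opening: 12.6
grip_force: 82.2
```

```bash
python3 - <<'E'
from h import *
o=get_obs();print(o['t'],o['ee_pos'],o['ft_force'],o['torque'],o['tool_rot'])
c=cam('wrist');np.savez('w4.npz',K=c[0],t=c[1],R=c[2]);a=cap('wrist','w4.png');b=cap('scene','s4.png')
o=np.zeros((480,790,3),np.uint8)
o[:,:480]=cv2.resize(a[60:330,350:620],(480,480));o[:310,480:]=cv2.resize(b[295:355,320:380],(310,310))
cv2.imwrite('pics/z4.png',o[:,:,::-1])
E
```

```text
9.2 [549.00897707 193.64025646  58.82344674] [-24.29900538  -5.5890917   22.56527623] [-1.04268337  4.98222229  0.0927963 ] [[-0.00207307  0.99997217 -0.00716739]
 [ 0.99999412  0.00205343 -0.00274644]
 [-0.00273165 -0.00717304 -0.99997054]]
```

View pics/z4.png

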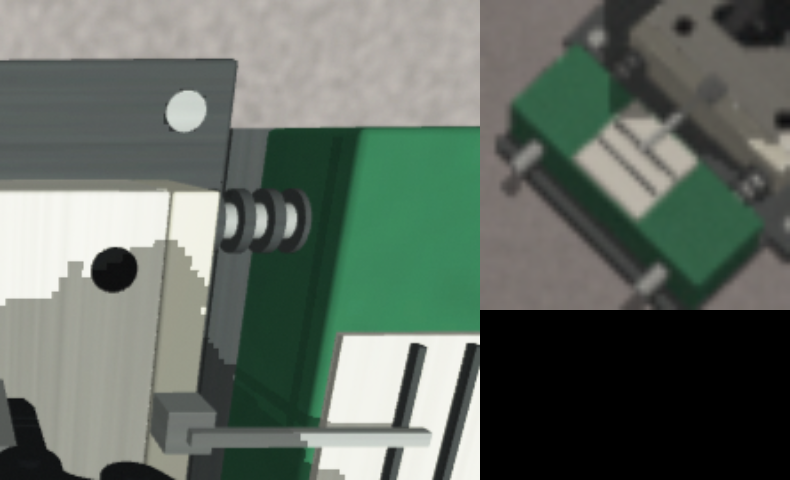

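The pointer tip at crop (430,437) has passed the first ridge, which puts the stop at about 11 mm. The tool presses down with over 20 N and is pitched nose-down by 0.4°, so I'll relieve both.

apply_moves:
  plan:
    - [[0,0,0.02],[0,-0.2,0]]
    - [[0,0,0.02],[0,-0.2,0]]
    - [[0,0,0.02],[0,0,0]]
    - [[0,0,0],[0,0,0]]
    - [[0,0,0],[0,0,0]]

```text
t: 9.72
ee_pos: [549.3, 193.6, 58.8]
tool_rot: [[-0.002, 1.0, 0.0], [1.0, 0.002, -0.002], [-0.002, 0.0, -1.0]]
ft_force: [-19.2, -3.8, 15.8]
opening: 12.3
grip_force: 81.0
```

apply_moves:
  plan:
    - [[0.05,0,0.02],[0,0,0]]
    - [[0.05,0,0.02],[0,0,0]]
    - [[0.05,0,0.02],[0,0,0]]
    - [[0,0,0],[0,0,0]]
    - [[0,0,0],[0,0,0]]

```text
t: 10.13
ee_pos: [550.5, 193.5, 58.9]
tool_rot: [[-0.002, 1.0, -0.001], [1.0, 0.002, -0.002], [-0.002, -0.001, -1.0]]
ft_force: [-19.1, -3.8, 11.4]
opening: 12.5
grip_force: 80.7
```

apply_moves:
  plan:
    - [[0,0,0.03],[0,0,0]]
    - [[0,0,0.03],[0,0,0]]
    - [[0,0,0],[0,0,0]]
    - [[0,0,0],[0,0,0]]
    - [[0,0,0],[0,0,0]]

```text
t: 10.55
ee_pos: [550.7, 193.5, 59.2]
tool_rot: [[-0.002, 1.0, -0.0], [1.0, 0.002, -0.002], [-0.002, -0.0, -1.0]]
ft_force: [-16.0, -1.6, 6.8]
opening: 12.1
grip_force: 79.9
```

```bash
python3 - <<'E'
from h import *
np.set_printoptions(precision=3,suppress=True)
o=get_obs();print(o['t'],o['ee_pos'],o['ft_force'],o['torque'],o['tool_rot'])
c=cam('wrist');a=cap('wrist','w5.png');b=cap('side','d5.png')
o=np.zeros((480,790,3),np.uint8)
o[:,:480]=cv2.resize(a[60:330,350:620],(480,480));o[:310,480:]=cv2.resize(b[160:240,220:300],(310,310))
cv2.imwrite('pics/z5.png',o[:,:,::-1])
s=270/480
q=lambda u,v:(350+u*s-.3,60+v*s-.3)
print(ray(c,*q(172,192),51),ray(c,*q(431,437),60))
E
```

```text
10.55 [550.652 193.492  59.158] [-15.973  -1.56    6.764] [-0.407  3.589  0.22 ] [[-0.002  1.    -0.   ]
 [ 1.     0.002 -0.002]
 [-0.002 -0.    -1.   ]]
[604.955 250.356  51.   ] [676.573 187.664  60.   ]
```

View pics/z5.png

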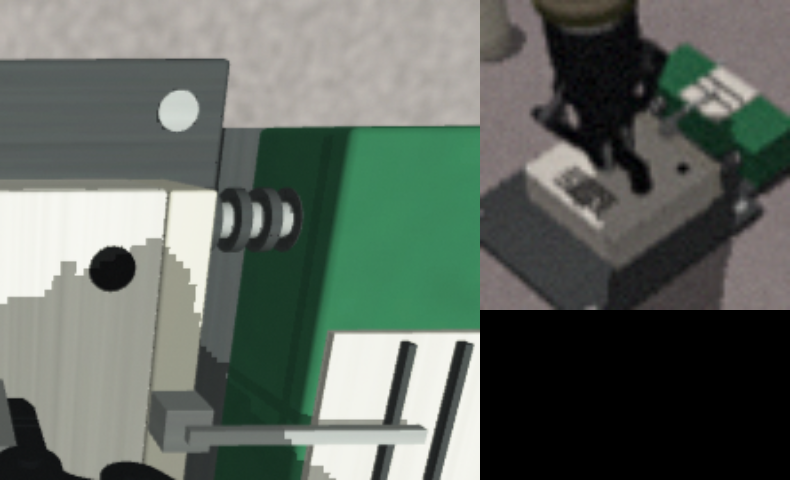

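The pointer tip at crop (426,436) stands between the ridges at about 386 and 437. Its travel measures about 12.8 mm. The cover is flat, square and still held, so I'm handing in.

```bash
python3 -c "
from bench import job
print(job.sign_off())"
```

```text
the job is handed in; nothing more can be done
None
```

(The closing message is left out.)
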